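# Post a dead battery through the spring flap of the battery box

### The arm

A 7-joint arm with a two-finger parallel gripper is mounted at the origin on a cart in front of the work surface, level with it; the furniture and walls round the work are solid. World frame = base frame: x ahead of the robot, y to its left, z up, the work surface at z = 0. Lengths are in mm, angles in rad, forces in N, time in s.
With the tool pointing down it reaches from about 400 to 875 mm from the base axis. Payload 19.3 kg.
Tool frame: the origin (TCP) lies at the very end of the fingers, on their centre line; the grasp point (between the pads) lies 19 mm behind it (grip_point_offset is the z of the grasp point in the tool frame, in mm); z points along the fingers, y is the line along which they close (so a half turn about z gives the same grasp; the last joint's range is limited). The gripper opens to 85 mm and grips with 20 to 120 N. Pads are 22 mm wide; open, the fingers measure 114 mm over their backs; the gripper's body (76 mm by 85 mm) begins 54 mm behind the grasp point. The pads swing forward as they close: fully open they stand 13 mm farther back than shut.
Start: joints at [1.042, 0.521, -0.036, 1.599, 0.021, 1.021, -0.113], TCP at [276.768, -560.37, 231.291] pointing down, gripper open.
Joint ranges: [-2.91, 2.91], [-0.3, 2.13], [-1.5, 1.42], [0.17, 2.43], [-1.26, 4.41], [0.16, 1.93], [-2.52, 2.52]. Speed limits (rad/s): [1.89, 1.89, 2.39, 2.39, 3.01, 3.01, 3.01].

### API

Orientations are given as a 3x3 rotation matrix whose columns are the frame's x, y, z axes.
In Python, from workcell import movep, movel, goto_joints, open_gripper, clamp, wait, inverse_kinematics, read_state, camera, PlanningError, finish_job, grip_point_offset gives the robot as it stands. Calls block until the motion is done:
- movep(position, orientation): joint-space move of the TCP to a pose.
- movel(position, frame=None, max_speed=150, guard=None): straight line of the TCP; frame=None keeps the orientation; max_speed is the mean speed in mm/s. With guard (N) it stops when the force on the tool has changed by that much, and returns True; else False.
- goto_joints(angles): joint-space move.
- open_gripper() and clamp(): open the fingers fully, or close them until they stop; the grip force is fixed at half the most.
- wait(seconds).
- inverse_kinematics(position, orientation): joint angles nearest the present ones, or None.
- read_state(): the state.
- camera(name): name is "scene" or "side" or "wrist"; returns a dict with "image" (384x512x3 uint8, blue, green, red), "range_z" (384x512 float32, mm along the optical axis (not along the pixel's ray), 0 where there is no reading), "fx", "fy", "cx", "cy" (pixels), "cam_to_world" (4x4, takes a point from camera to world coordinates). Camera axes: x right, y up, looking along -z (the intrinsics and any distortion apply to the point x, -y, -z); pixel columns grow to the right and rows downward; lengths in mm; the calibration is good to about 2 mm. A picture is of the moment at which its call begins.
A pose or a line that the arm cannot do raises PlanningError and nothing moves.
- finish_job(): hands the job in; it is judged then, once.
The state is a dict: "time": time; "qpos": joint angles; "qvel": joint speeds; "joint_efforts": joint torques, N m; "eef_pos": TCP position; "tool_rot": TCP orientation; "ft_force": force on the tool from outside, world axes, zero at the start; "torque": the same for the moment, N m; "finger_gap": finger opening in mm; "gripper_force": force on a finger pad.
Only numpy, scipy, OpenCV 4.12 (cv2) and the standard library are available. Lean on these libraries where they do the work, as an engineer would, in place of code of your own. Each camera call takes 0.05 s, during which the arm holds its last target. There are 200 camera calls.

### The job

Drop the dead battery into the blue recycling box: press the spring flap down by its orange bar with one finger and, while that finger holds it open, push the battery off the ledge into the opening with the other finger, so that it does not ride onto the shut flap. Do not pick the battery up, and leave the mug, spice jar, tea light and tub where they stand. Finish with the battery inside the box and the flap sprung shut.

Things in the scene. Friction and masses are not known exactly. Their poses are not given: they have to be found in the camera images.
- box: Blue battery recycling box, fixed to the worktop; flat top 120 mm above it. Origin on the worktop; walls at x = -120 and +145 mm, y = -65 and +65 mm. x: the way the battery is pushed in; z up. Both long edges carry a rim 9.5 mm wide, 6 mm above the top (111 mm free between). Hollow inside, under ledge and flap alike; floor 7 mm above the worktop.
- mouth_edge (a point): Middle of the ledge's edge at the opening, on the top face (box x = -13 mm, z = 120 mm); axes as the box. The fixed blue ledge reaches from here back to box x = -120 mm and has a narrow cross groove (4.5 mm wide) at box x = -45 mm, on which the battery lies.
- flap_hinge (a point): Middle of the grey flap's hinge line, along the box's y, at its end away from the battery (box x = +127 mm, z = 120 mm). Shut, the flap is flush with the ledge from box x = -11 mm to here, 106 mm wide. On its midline stands a straight orange bar to press, fixed to the flap, 18 mm wide, its flat top 32 mm above the flap, from box x = +20 to +100 mm. Beyond the hinge: a fixed strip.
- flap (a joint): Flap angle in rad: 0 shut, up to 0.95 with its free edge (by the ledge) down in the box. A spring shuts it when let go: torque 0.07 N m shut, 0.14 N m wide open (1 N at 90 mm from the hinge, 3.5 N at 45 mm). A fingertip level with the ledge, sliding along the bar's top to the hinge, opens it further: about 0.35 rad 90 mm from the hinge, 0.65 at 50 mm. From about 0.6 rad the battery drops through.
- battery: Loose battery, green and yellow, 50 mm long, 17 mm thick to the touch, about 25 g, lying across the box (its y axis is its length) on the groove, which keeps it from rolling. Origin: on its surface, 7 mm from its axis, underneath as it lies at first; it turns with the battery. A light push moves it out of the groove; then it may roll.
- mug: White mug, 82 x 112 x 94 mm high, loose bystander on the worktop. Origin: centre of its underside.
- spice_jar: Spice jar with a yellow cap, 42 mm wide, 96 mm high, loose bystander on the worktop. Origin: centre of its underside.
- tealight: Tea light, 38 mm across, 15 mm high, loose bystander on the worktop. Origin: centre of its underside.
- tub: Small round tub with a tan lid, 62 mm across, 35 mm high, loose bystander on the worktop. Origin: centre of its underside.

How it is judged:
By the outcome, as a careful person would: the job done as asked, in the order asked, and still so for the second after the job is handed in, with the robot touching nothing.
It also fails if it takes over 38 s, if anything falls off the work surface, if the arm or the gripper's body presses on something with over 40 N, if the wrist force passes 120 N, or if a joint passes its speed limit or range.

## Working session

There is one attempt and no reset: what is moved stays moved. The work goes in short steps, each a Python script; the robot and the scene stay as the last script left them, time stands still between calls to the robot, and variables do not carry over. Pictures are saved under pics/ and viewed, at most 10 in all, crops included, and the job is handed in when it is done.

```bash
mkdir -p pics; python3 - <<'E'
from workcell import *
import cv2,numpy as np,pickle
d={n:camera(n) for n in("scene","side")}
pickle.dump(d,open('v0.pkl','wb'))
for n in d: print(n,np.round(d[n]['cam_to_world'],3).tolist(),d[n]['fx'],d[n]['fy'],d[n]['cx'],d[n]['cy'],[k for k in d[n]])
cv2.imwrite('pics/a.png',np.vstack([d['scene']['image'],d['side']['image']])[:, :] if 0 else cv2.resize(np.hstack([d['scene']['image'],d['side']['image']]),(800,300)))
cv2.imwrite('pics/b.png',d['scene']['image'])
s=read_state();print(s['tool_rot'],s['finger_gap'],s['time'],grip_point_offset)
E
```

```text
scene [[-0.403, 0.468, -0.787, -175.541], [-0.915, -0.217, 0.34, 374.068], [-0.012, 0.857, 0.516, 539.697], [0.0, 0.0, 0.0, 1.0]] 370.45688658624994 370.45688658624994 258.75235458636496 194.07830126991655 ['image', 'range_z', 'fx', 'fy', 'cx', 'cy', 'cam_to_world']
side [[-0.777, 0.532, -0.336, 203.482], [-0.63, -0.65, 0.426, 513.332], [0.008, 0.543, 0.84, 913.308], [0.0, 0.0, 0.0, 1.0]] 399.4259015950403 399.4259015950403 251.08859006552782 188.36032121015057 ['image', 'range_z', 'fx', 'fy', 'cx', 'cy', 'cam_to_world']
[[ 8.96589298e-01  4.42862704e-01 -5.07142394e-04]
 [ 4.42862989e-01 -8.96588876e-01  8.71853065e-04]
 [-6.85870236e-05 -1.00628872e-03 -9.99999491e-01]] 85.31891936538922 0.1 -18.700000000000003
```

View pics/a.png

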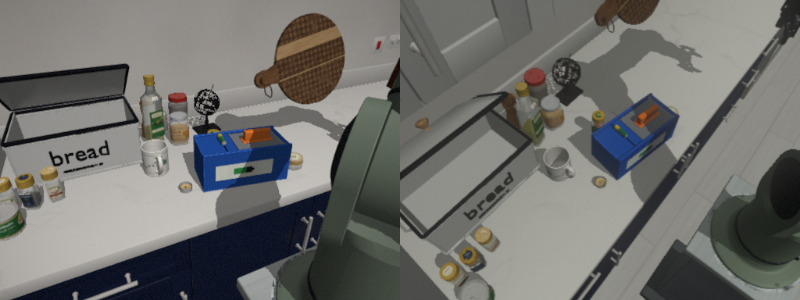

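View pics/b.png

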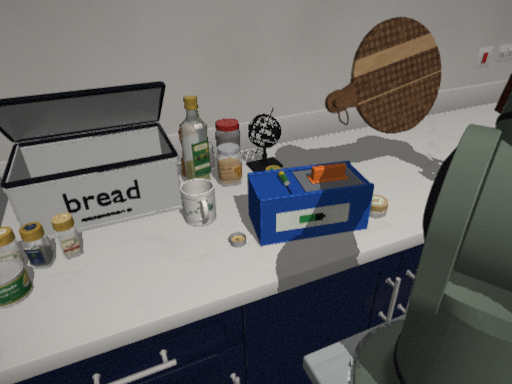

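The scene view shows the blue box, with the battery at about (284,179) on the ledge and the orange bar at (328,173). The mug is at (198,200), the tea light at (237,240), the tub at (378,206) and the jar behind the box at about (275,170). Next I'll measure these.

```bash
cat > h.py <<'E'
import numpy as np,cv2
def cloud(c):
    v,u=np.mgrid[0:384,0:512]; z=c['range_z']
    p=np.stack([(u-c['cx'])/c['fx']*z,-(v-c['cy'])/c['fy']*z,-z],-1)
    M=c['cam_to_world']; return p@M[:3,:3].T+M[:3,3]
def masks(c):
    h=cv2.cvtColor(c['image'],cv2.COLOR_BGR2HSV);H,S,V=[h[...,i].astype(int) for i in range(3)]
    return dict(blue=(H>105)&(H<125)&(S>150)&(V>60),orange=(H>5)&(H<17)&(S>180)&(V>120),green=(H>40)&(H<85)&(S>90)&(V>40),yellow=(H>20)&(H<35)&(S>110)&(V>90))
E
python3 - <<'E'
from h import *
import pickle
d=pickle.load(open('v0.pkl','rb'))
for n,c in d.items():
    P=cloud(c);m=masks(c);ok=c['range_z']>0
    top=m['blue']&ok&(abs(P[...,2]-121)<8)&(P[...,0]>300)
    q=P[top];r=cv2.minAreaRect(q[:,:2].astype(np.float32));print(n,'top',len(q),np.median(q[:,2]),r,cv2.boxPoints(r).round().tolist())
    o=P[m['orange']&ok&(P[...,2]>145)&(P[...,2]<160)];r=cv2.minAreaRect(o[:,:2].astype(np.float32));print('bar',len(o),np.median(o[:,2]),r)
    cb=o[:,:2].mean(0)
    near=(np.hypot(P[...,0]-cb[0],P[...,1]-cb[1])<200)&ok&(P[...,2]>122)&(P[...,2]<145)
    for k in('green','yellow'):
        g=P[m[k]&near];print(k,len(g),g.mean(0).round(1) if len(g) else'',g.min(0).round() if len(g) else '',g.max(0).round() if len(g) else '')
u=d['side']['image'][100:240,220:380];cv2.imwrite('pics/c.png',cv2.resize(u,None,fx=4.5,fy=4,interpolation=cv2.INTER_CUBIC))
E
```

```text
scene top 2002 119.59636154608117 ((472.1073303222656, -31.775039672851562), (265.0777893066406, 133.45095825195312), 79.64817810058594) [[383.0, -150.0], [514.0, -174.0], [562.0, 87.0], [430.0, 111.0]]
bar 61 150.59882325577325 ((465.6871337890625, -64.95091247558594), (50.73500442504883, 15.770622253417969), 83.37520599365234)
green 36 [487.7  25.8 133.3] [473.  17. 130.] [502.  32. 136.]
yellow 13 [511.3  20.8 133.5] [505.  15. 131.] [520.  26. 135.]
side top 2009 120.57329890291862 ((482.5980529785156, 14.124702453613281), (169.01739501953125, 131.07411193847656), 79.60823822021484) [[403.0, -57.0], [532.0, -81.0], [562.0, 85.0], [433.0, 109.0]]
bar 68 152.1513352019607 ((468.9573059082031, -56.84539031982422), (31.036334991455078, 17.793516159057617), 82.45704650878906)
green 51 [490.1  24.2 133.7] [475.  16. 128.] [504.  32. 138.]
yellow 23 [512.4  20.4 134.1] [506.  15. 131.] [518.  25. 138.]
```

View pics/c.png

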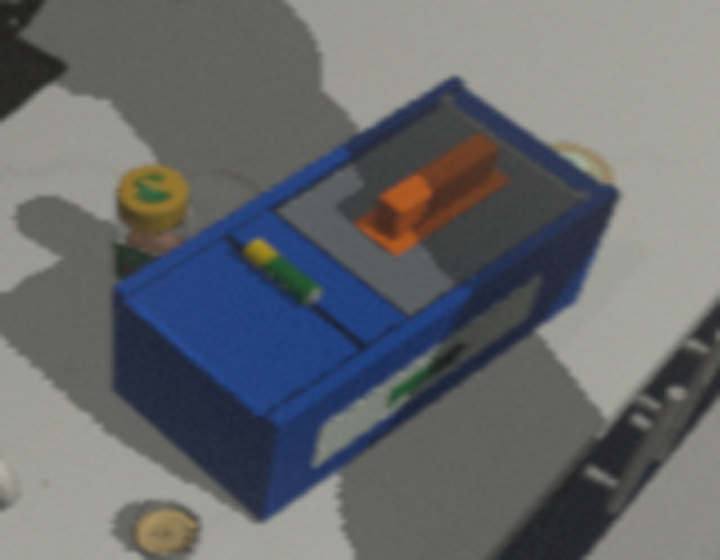

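The side view shows the battery at crop (283,270), lying across the groove and off-centre toward +y. The bar is at crop (430,190), and the box is square-edged and clear. Box length measures 265 mm and width about 132 mm at z = 120, which matches the spec. I'll check reachability and move to hover.

```bash
cat > g.py <<'E'
import numpy as np
from scipy.spatial.transform import Rotation as R
a=np.deg2rad(79.63);ex=-np.array([np.cos(a),np.sin(a),0]);ez=np.array([0,0,1.]);ey=np.cross(ez,ex)
O=np.array([472.6,-32.2,0])-12.5*ex
B=np.stack([ex,ey,ez],1)
def w(x,y,z): return O+B@np.array([x,y,z])
def ori(t):  # tilt t about box y: +x finger lower
    r=R.from_rotvec(ey*t).as_matrix(); y=r@ex; z=-r@ez
    return np.stack([np.cross(y,z),y,z],1)
def box(P): return (P-O)@B
E
python3 - <<'E'
from workcell import *
from h import *; from g import *
import pickle
d=pickle.load(open('v0.pkl','rb'))
for n,c in d.items():
    P=box(cloud(c));m=masks(c)
    s=(abs(P[...,0]+45)<22)&(abs(P[...,1])<52)&(P[...,2]>123)&(P[...,2]<142)&(c['range_z']>0)&(m['green']|m['yellow'])
    q=P[s];print(n,'bat',len(q),np.percentile(q,[2,50,98],0).round(1).tolist())
    o=P[m['orange']&(P[...,2]>146)&(P[...,2]<158)];print('bar',np.percentile(o,[2,50,98],0).round(1).tolist())
for x,z,t in[(-18,240,.12),(-18,110,.12),(28,110,.05),(28,240,.05)]:
    q=inverse_kinematics(w(x,8,z),ori(t));print(None if q is None else np.round(q,2))
movep(w(-18,8,235),ori(0.12))
s=read_state();print(s['time'],s['eef_pos'],box(s['eef_pos']),s['ft_force'],s['finger_gap'])
d={n:camera(n) for n in("scene","side","wrist")};pickle.dump(d,open('v1.pkl','wb'))
cv2.imwrite('pics/d.png',cv2.resize(np.hstack([d['scene']['image'][60:280,170:430],d['side']['image'][60:280,170:430]]),(800,340)))
cv2.imwrite('pics/e.png',d['wrist']['image'])
E
```

```text
scene bat 49 [[-51.6, -9.4, 129.7], [-47.7, 8.4, 133.8], [-41.1, 35.0, 135.6]]
bar [[21.7, -9.3, 146.2], [35.9, -4.1, 150.7], [57.6, 6.3, 152.8]]
side bat 74 [[-50.9, -7.2, 129.7], [-46.6, 14.1, 133.8], [-40.0, 34.9, 137.7]]
bar [[22.6, -6.5, 147.4], [34.4, 0.9, 152.2], [48.6, 9.1, 155.2]]
[ 0.14  0.29 -0.21  1.95 -0.07  0.88 -1.77]
[ 0.07  0.49 -0.14  2.07 -0.1   0.56 -1.72]
[ 0.08  0.48 -0.08  2.08 -0.02  0.57 -1.73]
[ 0.15  0.28 -0.17  1.96 -0.    0.9  -1.76]
2.225 [486.08149246  -4.35281045 234.97940567] [-17.31905377   8.24867486 234.97940567] [-0.77322496  0.18395478 -0.19623531] 85.45232356791874
```

View pics/d.png

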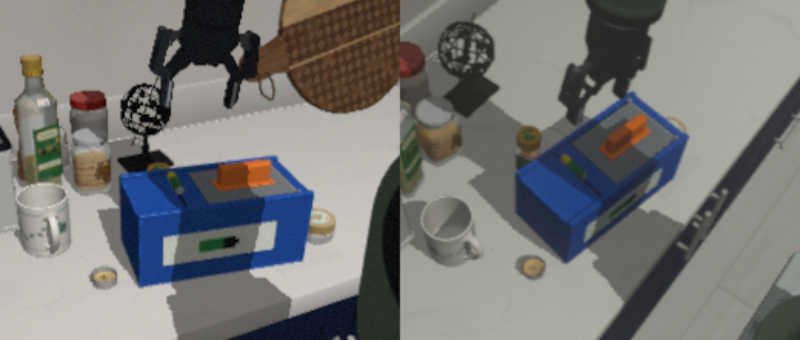

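View pics/e.png

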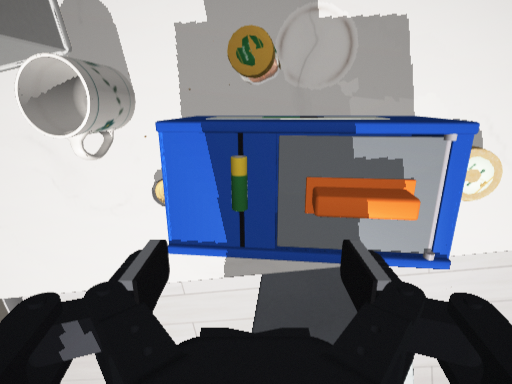

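The fingers hover over the box. In the wrist view the left tip is at (150,245) and the right tip at (358,245), with the battery at (239,183) between them and the bar at (362,198). I'll take the tip geometry from the range data.

```bash
python3 - <<'E'
from h import *; from g import *
import pickle
from workcell import read_state
s=read_state();T=s['tool_rot'];p=s['eef_pos']
d=pickle.load(open('v1.pkl','rb'))
for n,c in d.items():
    W=cloud(c);P=(W-p)@T
    k=(c['range_z']>0)&(abs(P[...,0])<16)&(abs(P[...,1])<75)&(P[...,2]<30)&(P[...,2]>-45)
    for sg in(1,-1):
        q=P[k&(P[...,1]*sg>0)]
        print(n,sg,len(q))
        if len(q)<5: continue
        print(' zmax pct',np.percentile(q[:,2],[90,97,100]).round(1),'x',np.percentile(q[:,0],[1,99]).round(1))
        for z in range(-40,5,6):
            r=q[(q[:,2]>z)&(q[:,2]<=z+6)]
            if len(r)>2: print('  z',z,len(r),'|y|',np.percentile(r[:,1]*sg,[3,97]).round(1))
E
```

```text
scene 1 128
 zmax pct [-16.5 -13.5 -12.5] x [-12.9  10.6]
  z -40 22 |y| [41.3 53.8]
  z -34 26 |y| [41.2 54.3]
  z -28 24 |y| [41.  54.4]
  z -22 22 |y| [41.8 49.7]
  z -16 11 |y| [41.3 47. ]
scene -1 119
 zmax pct [-18.2 -14.3 -11.9] x [-12.9   5.7]
  z -40 24 |y| [44.8 57. ]
  z -34 26 |y| [44.7 57.3]
  z -28 23 |y| [43.1 57. ]
  z -22 16 |y| [45.1 55.3]
  z -16 8 |y| [44.1 50.3]
side 1 109
 zmax pct [-17.4 -15.1 -12.9] x [-10.5  12.4]
  z -40 19 |y| [42.5 46.4]
  z -34 25 |y| [41.8 47.4]
  z -28 17 |y| [42.6 48.3]
  z -22 19 |y| [42.2 46.5]
  z -16 9 |y| [43.3 45.1]
side -1 91
 zmax pct [-20.  -18.  -14.3] x [-10.8   6.8]
  z -40 20 |y| [44.3 56.8]
  z -34 22 |y| [43.4 56.6]
  z -28 21 |y| [44.3 56.9]
  z -22 10 |y| [43.3 54.5]
wrist 1 1782
 zmax pct [-21.  -17.6 -14.6] x [-10.6  11.5]
  z -40 447 |y| [41.2 54.3]
  z -34 381 |y| [41.2 54.5]
  z -28 323 |y| [41.2 53.6]
  z -22 205 |y| [41.2 47.1]
  z -16 21 |y| [41.4 41.8]
wrist -1 1791
 zmax pct [-20.9 -17.4 -13.9] x [-10.5  11.5]
  z -40 450 |y| [43.5 56.8]
  z -34 375 |y| [43.5 56.6]
  z -28 331 |y| [43.6 56.3]
  z -22 204 |y| [43.6 49.9]
  z -16 22 |y| [43.7 44.3]
```

```bash
python3 - <<'E'
from workcell import *
from h import *; from g import *
movel(w(-19,8,150),ori(.12),120,guard=15)
print(movel(w(-19,8,106),None,60,guard=12))
s=read_state();print(s['time'],box(s['eef_pos']),s['ft_force'])
d={n:camera(n) for n in("scene","side","wrist")}
a=cv2.resize(d['wrist']['image'],(480,360));b=cv2.resize(d['scene']['image'][120:260,220:400],(320,249));c=cv2.resize(d['side']['image'][100:240,220:400],(320,249))
I=np.zeros((500,800,3),np.uint8);I[:360,:480]=a;I[:249,480:]=b;I[249:498,480:]=c;cv2.imwrite('pics/f.png',I)
E
```

```text
False
4.1167 [-18.97390727   7.92198034 106.10224875] [-0.54811839  0.56532315  0.75233937]
```

View pics/f.png

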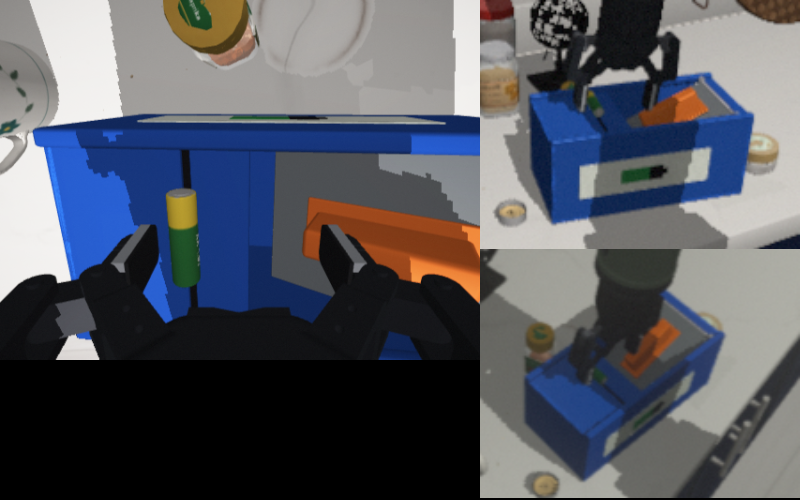

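The right finger holds the bar down and the flap is open, with its edge dropped at (275,215). The left finger at (150,235) stands behind the battery at (183,240), which is still on the groove. Now I'll push slowly.

```bash
python3 - <<'E'
from workcell import *
from h import *; from g import *
ims=[]
for x in(2,20,32):
    g=movel(w(x,8,106),None,16,guard=12)
    s=read_state();print(g,s['time'],box(s['eef_pos']).round(1),s['ft_force'].round(2) if hasattr(s['ft_force'],'round') else s['ft_force'])
    ims.append(cv2.resize(camera('wrist')['image'],(400,300)))
    if g: break
while len(ims)<3: ims.append(ims[-1]*0)
wait(.3)
ims.append(cv2.resize(camera('scene')['image'][120:260,220:400],(400,300)))
cv2.imwrite('pics/g.png',np.vstack([np.hstack(ims[:2]),np.hstack(ims[2:])]))
E
```

```text
False 5.725 [  1.9   8.  106. ] [0.68 1.38 1.28]
False 7.05 [ 19.8   8.  106. ] [0.73 5.14 1.4 ]
True 7.5417 [ 23.3   8.  106.2] [0.45 4.35 4.85]
```

View pics/g.png

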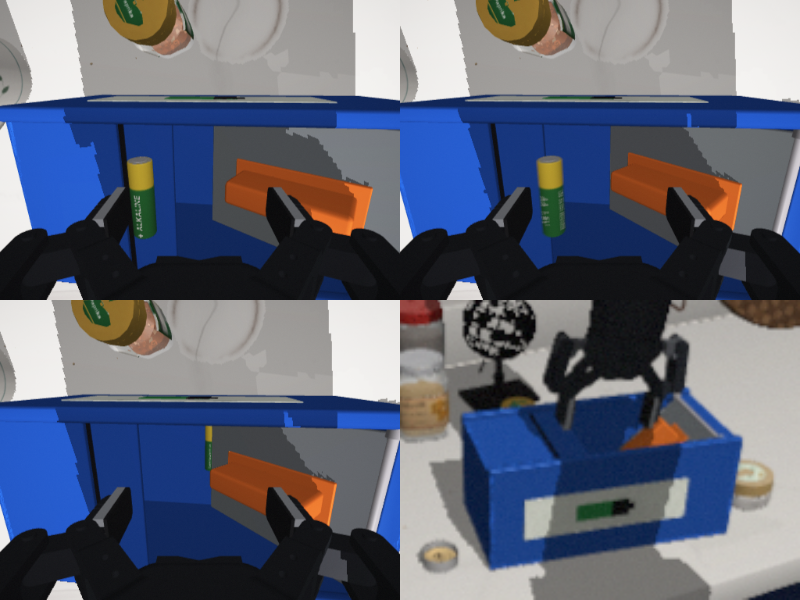

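The battery has left the ledge. In the third frame it shows at (209,447), partly under the flap's free edge. I'll check its depth before releasing the flap.

```bash
python3 - <<'E'
from workcell import *
from h import *; from g import *
c=camera('wrist');P=box(cloud(c));m=masks(c)
k=(m['green']|m['yellow'])&(c['range_z']>0)&(P[...,0]>-60)&(P[...,0]<140)&(abs(P[...,1])<56)&(P[...,2]<118)
v,u=np.nonzero(k);q=P[k];print(len(q));
if len(q): print(np.percentile(q,[3,50,97],0).round(1),u.mean(),v.mean())
s=read_state();print(s['time'],s['ft_force'])
cv2.imwrite('pics/i.png',cv2.resize(c['image'][150:384,140:400],(780,600)))
E
```

```text
395
[[18.5 -9.3 20.6]
 [21.3 16.4 23.5]
 [25.  35.4 25.8]] 266.3594936708861 186.95949367088608
7.9917 [0.12709494 4.57785649 5.90307012]
```

View pics/i.png

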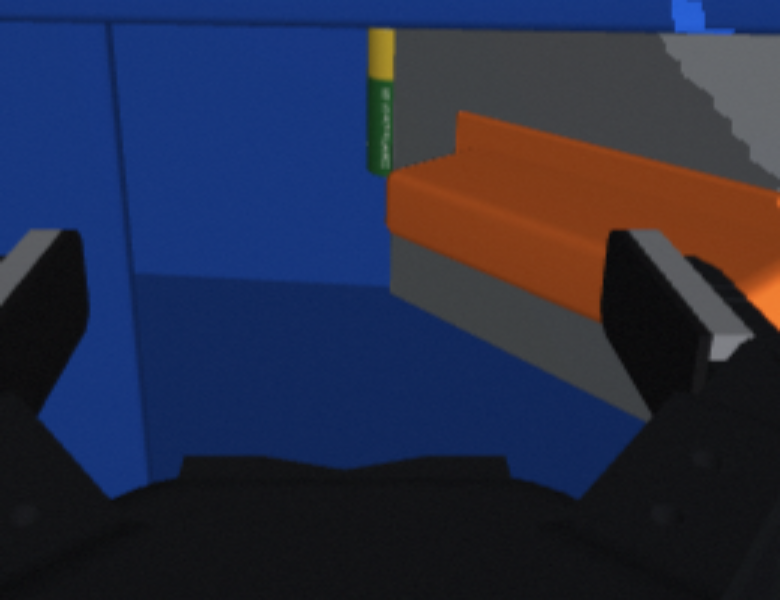

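The battery lies on the box floor: its top is at z ≈ 23.5, and 7 + 17 = 24 was expected. Now I'll release the flap gently.

```bash
python3 - <<'E'
from workcell import *
from h import *; from g import *
movel(w(23,8,150),None,35,guard=25); c0=camera('wrist')
movel(w(23,8,235),None,120)
wait(.5)
d={n:camera(n) for n in("scene","side","wrist")}
for n,c in d.items():
    P=box(cloud(c));m=masks(c);k=c['range_z']>0
    o=P[m['orange']&k&(P[...,2]>149)&(P[...,2]<160)];print(n,'bar top',len(o),o.mean(0).round(1) if len(o) else '')
    f=P[k&(abs(P[...,0]-3)<6)&(abs(P[...,1])<45)];print('flap front z',np.percentile(f[:,2],[5,50,95]).round(1))
    print('bat on top',((m['green']|m['yellow'])&k&(abs(P[...,1])<50)&(abs(P[...,0])<120)&(P[...,2]>118)&(P[...,2]<145)).sum())
s=read_state();print(s['time'],s['ft_force'])
cv2.imwrite('pics/j.png',np.hstack([cv2.resize(d['wrist']['image'],(400,300)),cv2.resize(d['scene']['image'][90:280,150:420],(400,300))]))
E
```

```text
scene bar top 75 [ 65.9  -0.4 150.9]
flap front z [119.  398.8 481.7]
bat on top 0
side bar top 57 [ 82.9   1.3 151.9]
flap front z [121.1 460.  551.1]
bat on top 0
wrist bar top 1827 [ 56.6   3.7 153.6]
flap front z [121.4 320.9 332.7]
bat on top 0
10.9583 [0.35898333 0.51706112 0.45807962]
```

View pics/j.png

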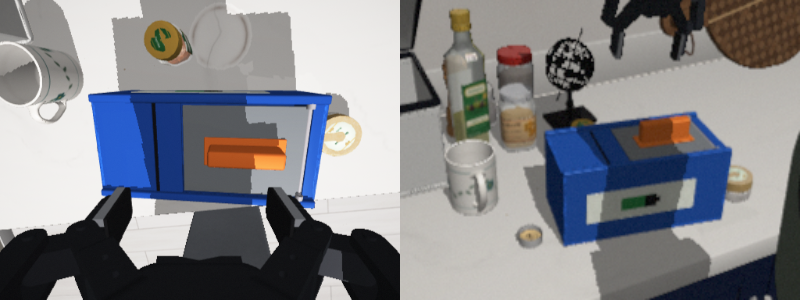

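The flap is shut: its grey front is at (190,150), flush at z ≈ 120. No battery remains on top, the bystanders look unmoved, and the robot is clear.

```bash
python3 -c "
from workcell import *
print(finish_job())"
```

```text
the job is handed in; nothing more can be done
None
```

The battery is in the recycling box: one finger held the flap open while the other pushed it off the ledge. The flap sprang shut, the other items look unmoved, and I handed the job in at about 11 s.

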